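# Spring check of a two-axis mirror mount

### The arm

A 6-joint arm with a two-finger parallel gripper is mounted at the origin on a cart in front of the work surface, level with it; the furniture and walls round the work are solid. World frame = base frame: x ahead of the robot, y to its left, z up, the work surface at z = 0. Lengths are in m, angles in rad, forces in N, time in s.
With the tool pointing down it reaches from about 0.35 to 0.725 m from the base axis. Payload 4.3 kg.
Tool frame: the origin (TCP) lies at the centre of the arm's flange, where the gripper is bolted on; the fingertips stand 173 mm ahead of it and the grasp point (between the pads) lies 155 mm ahead of it; z points along the fingers, y is the direction in which the jaws open and shut (so a half turn about z gives the same grasp; the last joint's range is limited). The gripper opens to 85 mm and grips with 20 to 120 N. Pads are 22 mm wide; open, the fingers measure 114 mm over their backs; the gripper's body (76 mm by 85 mm) begins 54 mm behind the grasp point. The pads swing forward as they close: fully open they stand 13 mm farther back than shut.
Start: joints at [-1.285, 0.377, 0.081, 1.274, 0, 1.46], TCP at [0.222, -0.531, 0.405] pointing down, gripper open.
Joint ranges: [-2.72, 2.72], [-0.84, 1.66], [-1.02, 1.22], [-1.77, 2.12], [-1.37, 1.28], [-3.14, 3.14]. Speed limits (rad/s): [2.57, 2.57, 3.14, 3.14, 3.14, 3.14].

### API

Orientations are given as a rotation vector (axis times angle).
In Python, from rig import env gives the robot as it stands.
- The arm moves only by the shell command python3 -m jog 'ROWS' [FORCE]. ROWS is JSON, a list of rows, each a list of 3 entries, a list of its own where there are three numbers: the shift along the tool's x, y, z in m, then the turn, a rotation vector about the tool's x, y, z in rad, then the closure, from 0 (fully open) to 1 (shut). In form: [[[dx, dy, dz], [ax, ay, az], hand], ...]. A call has 1 to 12 rows; each row is the pose to reach, as a shift and turn from the pose commanded when the call began, along the tool's axes at that moment; what a row does not reach only later rows make up. A row lasts 1/8 s, in which the tool goes at most 62.5 mm and 10.7 degrees, less where a joint would pass 70% of its speed; a pose out of reach is approached as far as the arm can. A call with a gripper value outside its range is refused whole. The fingers move at their own pace and stop on an object; FORCE is the grip in N (left out, the last holds). Time passes only in rows, so rows that repeat a pose let the fingers close. It gives the time, the measured TCP pose, the force and the opening at its end, in the units of the state.
- env.get_state(): the state, without advancing time (a new reading comes with each control period).
- env.capture(name): name is "scene" or "top"; returns (picture, depth): 420x560x3 uint8, red, green, blue; 420x560 float32, m along the optical axis (not along the pixel's ray), 0 where there is no reading.
- env.calibration(name): a dict with "fovy" (degrees; the focal length in pixels is half the picture's height over the tangent of half this angle, whatever the lens; pixels are square), "cx", "cy" (the principal point, pixels), "world_from_camera" (4x4, takes a point from camera to world coordinates). Camera axes: x right, y up, looking along -z (the intrinsics and any distortion apply to the point x, -y, -z); pixel columns grow to the right and rows downward; lengths in m; the calibration is good to about 2 mm. A picture is of the moment at which its call begins. calibration takes no time and is no camera call.
- env.hand_in(): hands the job in, once; it reports no verdict.
Trained networks look in the newest picture that a camera, given by its name, has taken for a name from the list of things; names that differ only in an ending like _2 or _b are one class to them, and where a whole thing is asked for, a point or a joint stands for the part that bears it (a point fixed in the world has none). Each returns a list of dicts, best first, with "conf" (0 to 1); they miss things now and then, are a little off and sometimes report something else, mostly with a low value. They report only what shows in the picture. A call takes as long as a camera call.
- env.regions_of(camera, label): "region" (420x560 bool, what is visible of it) and "box" ([left, top, width, height] in pixels, round what is visible of it).
The state is a dict: "time_s": time; "qpos": joint angles; "dq": joint speeds; "effort": joint torques, N m; "eef_pos": TCP position; "eef_rot": TCP orientation; "ft_force": force on the tool from outside, world axes, zero at the start; "wrist_torque": the same for the moment, N m; "gripper_width": opening from 0.0 (shut) to 1.0 (fully open).
Only numpy, scipy, OpenCV 4.12 (cv2) and the standard library are available. Lean on these libraries where they do the work, as an engineer would, in place of code of your own. Each camera call takes 0.05 s, during which the arm holds its last target.

### The job

Check the two spring-backed corners of the mirror mount with a fingertip, one at a time. First press the blue corner pad down until the orange tip of its pointer is level with the red mark on the scale beside it, hold it there for about two seconds without pressing well past the mark, then let go so that the plate springs back; then do the same with the yellow corner pad. Grasp nothing, keep off the mirror, leave the red marks where they are set and leave the loose glassware and bottle alone.

Things in the scene. Friction and masses are not known exactly. Their poses are not given: they have to be found in the camera images.
- mount: fixed two-axis mirror mount: aluminium base, above it a dark steel tilting plate 145 x 145 x 10 mm (top at 70 mm), set cornerwise. Ball pivot at its far corner, springs under its left front (blue pad) and right front (yellow pad) corners. Origin on the worktop below the plate; at yaw 0 pivot at x +60, pads at x -18, y +78 (blue) and y -78 mm (yellow); z up, -x toward the robot
- pad_blue: the blue press pad, a disc 30 mm across and 8 mm thick on the tilting plate's left front corner. Origin at the centre of its underside, z up through the pad
- press_blue (a point): centre of the top face of the blue pad, 78 mm above the worktop at rest; this is where to press straight down. It lies 110 mm from the pivot
- tip_blue (a point): orange tip of the blue corner's pointer, a thin level rod that runs outward past the blue pad. Tip 200 mm from the pivot (90 mm beyond the pad's centre, same line), 65 mm above the worktop at rest; sinks 1.8 mm per mm of pad travel. It moves just in front of an upright white scale 62 mm wide, top 92 mm above the worktop, black lines 5 mm apart
- line_blue (a point): middle of the red mark, a bar 20 mm long and 4 mm high on that scale, just beyond the pointer's tip. The pointer is on the mark when its tip is at the same height as this point
- mark_blue (a joint): how far this red mark is set below the pointer tip's rest height, in m (0.016 to 0.032); set by hand, stiff to slide, not to be moved
- tilt_blue (a joint): tilt of the plate by which the blue corner sinks, rad: 0 at rest, grows as the pad is pressed, end stop 0.21. Tip drop is about 0.200 x this, pad drop 0.110 x this. The spring resists at the pad with about 1.5 N at first, 5 N at 0.08 and 8.5 N at 0.16 rad, and returns the plate to 0 when released
- pad_yellow: the yellow press pad, a disc 30 mm across and 8 mm thick on the tilting plate's right front corner. Origin at the centre of its underside, z up through the pad
- press_yellow (a point): centre of the top face of the yellow pad, 78 mm above the worktop at rest; this is where to press straight down. It lies 110 mm from the pivot
- tip_yellow (a point): orange tip of the yellow corner's pointer, a thin level rod that runs outward past the yellow pad. Tip 200 mm from the pivot (90 mm beyond the pad's centre, same line), 65 mm above the worktop at rest; sinks 1.8 mm per mm of pad travel. It moves just in front of an upright white scale 62 mm wide, top 92 mm above the worktop, black lines 5 mm apart
- line_yellow (a point): middle of the red mark, a bar 20 mm long and 4 mm high on that scale, just beyond the pointer's tip. The pointer is on the mark when its tip is at the same height as this point
- mark_yellow (a joint): how far this red mark is set below the pointer tip's rest height, in m (0.016 to 0.032); set by hand, stiff to slide, not to be moved
- tilt_yellow (a joint): tilt of the plate by which the yellow corner sinks, rad: 0 at rest, grows as the pad is pressed, end stop 0.21. Tip drop is about 0.200 x this, pad drop 0.110 x this. The spring resists at the pad with about 1.5 N at first, 5 N at 0.08 and 8.5 N at 0.16 rad, and returns the plate to 0 when released
- mirror: round mirror in a brass ring, 66 mm across, 5 mm thick, on the middle of the tilting plate, top 75 mm above the worktop, 78 mm from each pad's centre. Not to be touched. Origin at the centre of its underside
- vial: loose glass vial with black cap and pink content, 25 mm across, 58 mm tall, standing at the left of the mount, behind the blue scale; bystander. Origin at the centre of its underside
- small_flask: loose empty conical flask, 55 mm across, 87 mm tall, standing at the far left of the mount; bystander. Origin at the centre of its underside
- brown_bottle: loose small brown bottle with black cap, 33 mm across, 72 mm tall, standing at the far right of the mount; bystander. Origin at the centre of its underside

How it is judged:
By the outcome, as a careful person would: the job done as asked, in the order asked, and still so for the second after the job is handed in, with the robot touching nothing.
It also fails if it takes over 64 s, if anything falls off the work surface, if the arm or the gripper's body presses on something with over 40 N, if the wrist force passes 120 N, or if a joint passes its speed limit or range.

## Working session

There is one attempt and no reset: what is moved stays moved. The work goes in short steps, Python scripts to look and compute and a shell command to move; the robot and the scene stay as the last step left them, time stands still between calls to the robot, and variables do not carry over. Pictures are saved under pics/ and viewed, and the job is handed in when it is done.

```bash
ls; mkdir -p pics; python3 - <<'E'
from rig import env
import cv2
s=env.get_state();print(s)
for n in("scene","top"):
    p,d=env.capture(n);cv2.imwrite(f"pics/{n}0.png",p[:,:,::-1]);c=env.calibration(n);print(n,c)
E
```

```text
pics
{'time_s': 0.0, 'qpos': array([-1.28530431e+00,  3.78050415e-01,  7.96506008e-02,  1.27439169e+00,
        3.64211355e-05,  1.46049624e+00]), 'dq': array([ 0.00090514, -0.00152545,  0.0005557 , -0.00092231,  0.00029458,
       -0.00147167]), 'effort': array([ 1.87048805e-03, -4.63605452e+01,  2.69875163e+01,  2.08241644e-02,
       -2.46313357e-04, -8.65347346e-06]), 'eef_pos': array([ 0.22161132, -0.53025751,  0.40377731]), 'eef_rot': array([-3.07832444e+00, -6.17267292e-01,  2.17048430e-04]), 'ft_force': array([-0.41325609, -0.0138952 , -0.26699982]), 'wrist_torque': array([-0.0477457 ,  0.07803069,  0.02356209]), 'gripper_width': 1.001590313609643}
scene {'fovy': 53.77166595654797, 'cx': 281.2156160714586, 'cy': 210.5290471221104, 'world_from_camera': array([[-0.89564776,  0.30683321, -0.32197588,  0.21142951],
       [-0.44455144, -0.63997554,  0.62674184,  0.61799992],
       [-0.01375147,  0.70447476,  0.7095958 ,  0.76133993],
       [ 0.        ,  0.        ,  0.        ,  1.        ]])}
top {'fovy': 53.217717852181664, 'cx': 270.8928269182467, 'cy': 203.78247742038985, 'world_from_camera': array([[ 5.69454959e-04,  9.96360831e-01, -8.52336179e-02,
         4.41374454e-01],
       [-9.99997022e-01,  7.69646342e-04,  2.31589613e-03,
         2.39070221e-02],
       [ 2.37306793e-03,  8.52320453e-02,  9.96358303e-01,
         9.22844135e-01],
       [ 0.00000000e+00,  0.00000000e+00,  0.00000000e+00,
         1.00000000e+00]])}
```

View pics/scene0.png

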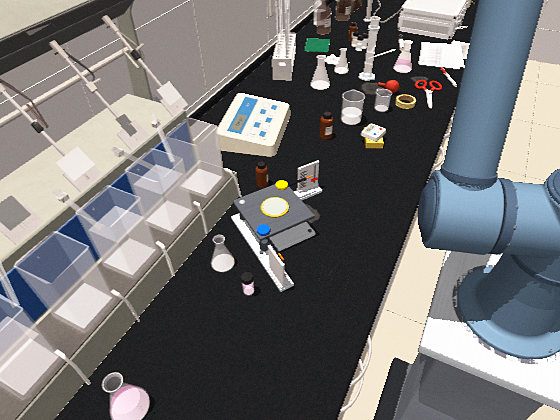

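View pics/top0.png

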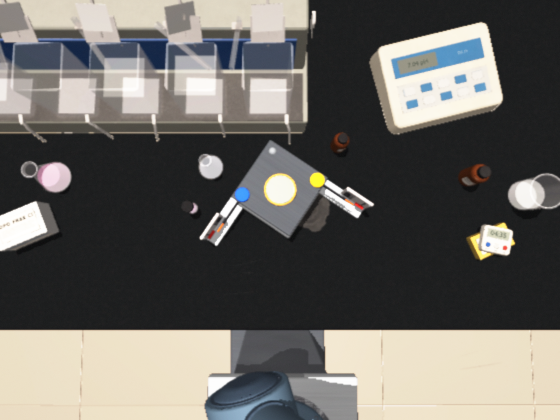

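```bash
cat > h.py <<'E'
from rig import env
import numpy as np, cv2
def K(n):
    c=env.calibration(n); f=210/np.tan(np.radians(c["fovy"])/2); return f,c["cx"],c["cy"],np.array(c["world_from_camera"])
def w_depth(n,u,v,z):
    f,cx,cy,T=K(n); u,v,z=map(np.asarray,(u,v,z))
    P=np.stack([(u-cx)/f*z,-(v-cy)/f*z,-z],-1); return P@T[:3,:3].T+T[:3,3]
def w_plane(n,u,v,h):
    f,cx,cy,T=K(n); d=T[:3,:3]@np.array([(u-cx)/f,-(v-cy)/f,-1]); t=(h-T[2,3])/d[2]; return T[:3,3]+t*d
def proj(n,P):
    f,cx,cy,T=K(n); q=T[:3,:3].T@(np.asarray(P)-T[:3,3]); return cx+f*q[0]/-q[2], cy-f*q[1]/-q[2]
def crop(n,p,u,v,w,h,name,s=6):
    cv2.imwrite(f"pics/{name}.png",cv2.resize(p[v:v+h,u:u+w,::-1],None,fx=s,fy=s,interpolation=cv2.INTER_CUBIC))
E
python3 - <<'E'
from h import *
for n in("top","scene"):
    p,d=env.capture(n)
    for l in["pad_blue","pad_yellow","tip_blue","tip_yellow","line_blue","line_yellow","mirror"]:
        for r in env.regions_of(n,l)[:2]:
            m=r["region"]; v,u=np.nonzero(m); z=d[v,u]; ok=z>0
            q=np.median(w_depth(n,u[ok],v[ok],z[ok]),0) if ok.any() else None
            print(n,l,round(r["conf"],2),r["box"],m.sum(),q, w_plane(n,u.mean(),v.mean(),0.078) if 'pad_' in l else '')
    if n=="top": crop(n,p,190,130,190,125,"topc",4)
    else:
        crop(n,p,230,150,100,75,"sca",8);crop(n,p,225,220,100,75,"scb",8)
E
```

```text
top pad_blue 0.5 [233.4, 185.7, 18.8, 16.6] 156 [0.5333596  0.08065475 0.07794741] [0.53297462 0.08121584 0.078     ]
top pad_yellow 0.7 [198.1, 154.2, 25.5, 24.6] 494 [0.5961268  0.15100363 0.03271971] [0.5911982  0.14682339 0.078     ]
top pad_yellow 0.5 [310.2, 173.7, 15.0, 13.4] 159 [ 0.56243183 -0.07068198  0.07825368] [ 0.56276402 -0.07080434  0.078     ]
top tip_blue 0.61 [224.6, 142.4, 121.8, 92.5] 5066 [0.54662868 0.00532073 0.07066401] 
top tip_yellow 0.63 [216.9, 142.9, 135.5, 91.4] 5037 [0.54629957 0.00539212 0.07068243] 
top tip_yellow 0.44 [236.8, 183.0, 12.2, 17.0] 142 [0.53364847 0.08243821 0.07795642] 
top line_blue 0.31 [197.8, 153.4, 27.1, 27.0] 492 [0.59632545 0.15033994 0.03214938] 
top line_yellow 0.65 [308.9, 172.1, 15.1, 16.5] 182 [ 0.56248257 -0.06986381  0.07801674] 
top mirror 0.85 [261.4, 174.5, 35.4, 31.8] 829 [0.54412256 0.00543388 0.07509093] 
top mirror 0.15 [311.2, 173.2, 12.0, 13.7] 159 [ 0.564012   -0.07149184  0.07833486] 
scene pad_blue 0.69 [258.8, 223.8, 13.9, 10.6] 109 [0.53193272 0.08460016 0.07860956] [0.53184614 0.08451981 0.078     ]
scene tip_blue 0.64 [234.7, 179.9, 77.5, 81.3] 2777 [0.54137247 0.01521637 0.07094502] 
scene tip_yellow 0.69 [230.0, 173.9, 86.0, 87.8] 2934 [0.53883698 0.01520632 0.07084398] 
scene line_yellow 0.38 [257.1, 161.8, 10.4, 24.6] 299 [ 0.64427859 -0.11491189  0.04148907] 
scene mirror 0.81 [262.6, 198.7, 25.6, 19.0] 437 [0.54222089 0.00791985 0.07557359] 
scene mirror 0.21 [243.4, 270.5, 10.7, 26.2] 259 [0.50580295 0.20476417 0.04553355]
```

View pics/topc.png

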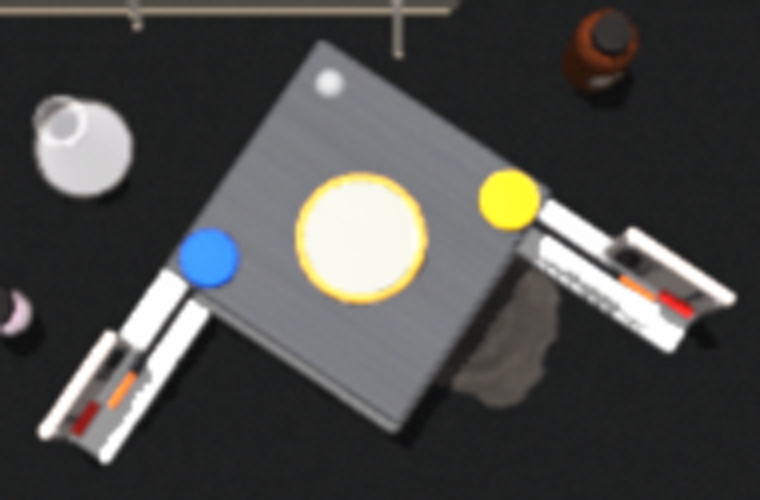

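View pics/sca.png

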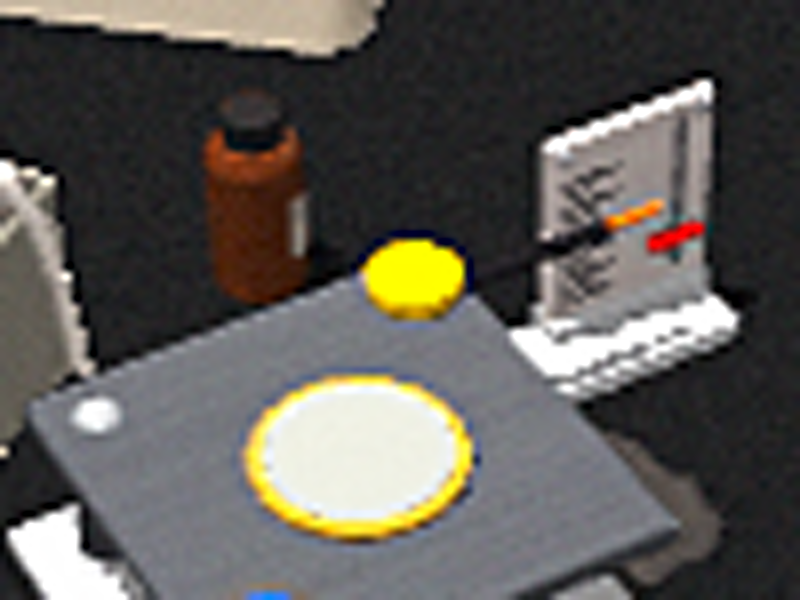

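View pics/scb.png

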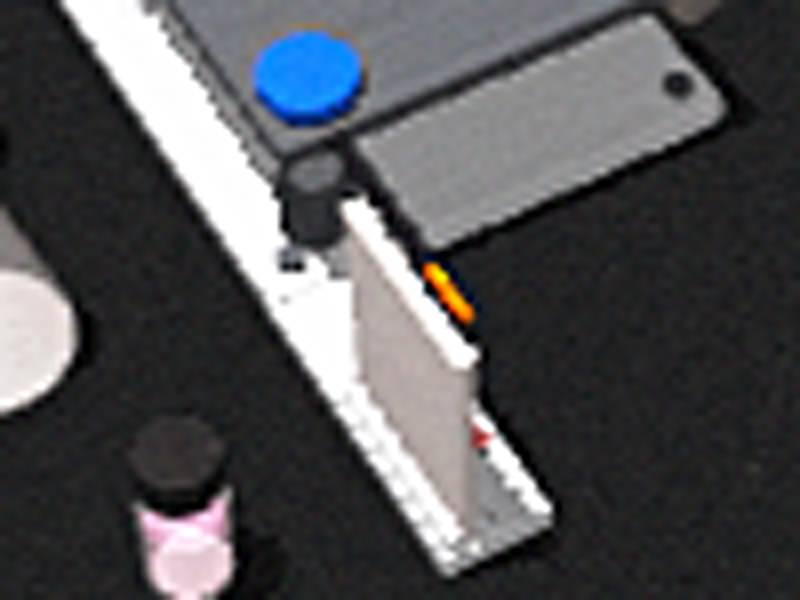

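```bash
cat > meas.py <<'E'
from h import *
def stack(n,k=6):
    P=[];D=[]
    for _ in range(k):
        p,d=env.capture(n);P.append(p.astype(float));d=d.astype(float);d[d==0]=np.nan;D.append(d)
    return np.mean(P,0),np.nanmedian(D,0)
boxes={"top":{"blue":(196,210,30,36),"yellow":(335,180,45,36)},"scene":{"blue":(272,245,20,38),"yellow":(300,170,24,18)}}
def masks(p,box):
    u,v,w,h=box; m=np.zeros(p.shape[:2],bool); m[v:v+h,u:u+w]=1
    r,g,b=p[...,0],p[...,1],p[...,2]
    red=m&(r>110)&(g<0.35*r)&(b<0.35*r)
    org=m&(r>150)&(g>0.4*r)&(g<0.72*r)&(b<0.45*r)
    return red,org
E
python3 - <<'E'
from meas import *
for n in("top","scene"):
    p,d=stack(n)
    for c in("blue","yellow"):
        for nm,m in zip(("red","org"),masks(p,boxes[n][c])):
            v,u=np.nonzero(m)
            W=w_depth(n,u,v,d[v,u])
            print(n,c,nm,len(u))
            for a,b,q in zip(u,v,W): print("  ",a,b,p[b,a].astype(int),(q*1000).round(1))
    if n=="top": crop(n,p,196,210,30,36,"tb",16);crop(n,p,335,175,45,36,"ty",16)
    else: crop(n,p,268,240,30,40,"sb",14);crop(n,p,292,155,34,44,"sy",13)
print(env.get_state()["time_s"])
E
```

```text
top blue red 16
   212 231 [134  43  40] [459.2 144.6  47.4]
   213 231 [142  38  36] [459.3 142.8  44.6]
   212 232 [143  29  27] [457.2 144.8  45.7]
   213 232 [144  34  32] [457.2 142.7  45.8]
   211 233 [140  33  31] [455.1 146.7  46.2]
   212 233 [146  30  27] [455.1 144.7  46.1]
   210 234 [130  35  34] [453.  148.9  45.3]
   211 234 [144  26  25] [453.  146.9  45.2]
   212 234 [137  43  42] [453.  144.7  45.8]
   209 235 [117  34  32] [450.9 150.9  46. ]
   210 235 [139  25  23] [450.9 148.7  46.7]
   211 235 [141  32  31] [451.  146.7  45.9]
   209 236 [139  29  27] [448.9 150.9  46. ]
   210 236 [145  29  27] [448.9 148.9  45.3]
   209 237 [145  31  29] [446.8 151.   44.8]
   210 237 [137  43  42] [446.8 149.   44.2]
top blue org 18
   222 223 [208 121  81] [475.2 121.8  65.8]
   223 223 [169  87  50] [475.1 119.5  67.8]
   222 224 [244 138  63] [473.1 121.6  67. ]
   223 224 [214 122  81] [475.3 126.1   9.1]
   221 225 [248 154  80] [471.  123.6  67.7]
   222 225 [243 143  72] [471.1 121.8  65.3]
   220 226 [246 156  89] [469.  125.7  66.8]
   221 226 [249 151  65] [469.1 1
[... 3267 characters left out ...]
22  21] [ 507.9 -164.3   40.1]
   311 180 [253   0   0] [ 517.8 -153.9   41.1]
   312 180 [255   0   0] [ 515.2 -154.3   41.7]
   313 180 [204   0   0] [ 512.7 -155.3   41.8]
   314 180 [156  26  25] [ 511.  -158.1   40.3]
scene yellow org 7
   311 175 [255 159  51] [ 520.  -157.6   54.7]
   312 175 [255 165  87] [ 512.1 -144.6   67.5]
   308 176 [228 126  63] [ 525.6 -150.8   54.5]
   309 176 [255 164  31] [ 517.9 -138.7   66.6]
   310 176 [255 144   0] [ 515.3 -139.2   67.1]
   306 177 [255 121   0] [ 522.9 -131.1   67.2]
   308 177 [255 123   0] [ 518.6 -134.1   66.5]
1.5[ WARN:0@10.723] global loadsave.cpp:1063 imwrite_ Unsupported depth image for selected encoder is fallbacked to CV_8U.
```

```bash
cat > go.py <<'E'
from h import *
import sys
from scipy.spatial.transform import Rotation as R
def delta(tgt,yawdeg):
    s=env.get_state(); r=R.from_rotvec(s["eef_rot"]); M=r.as_matrix()
    x=M[:,0]; yaw=np.degrees(np.arctan2(x[1],x[0]))
    T=R.from_matrix(np.array([[np.cos(np.radians(yawdeg)),np.sin(np.radians(yawdeg)),0],[np.sin(np.radians(yawdeg)),-np.cos(np.radians(yawdeg)),0],[0,0,-1]]))
    print("t",s["time_s"],"pos",s["eef_pos"].round(4),"yaw",yaw.round(1),"zaxis",M[:,2].round(4),"F",s["ft_force"].round(2),"q",s["qpos"].round(2),"w",round(s["gripper_width"],3))
    print("shift",(M.T@(np.array(tgt)-s["eef_pos"])).round(4),"turn",(r.inv()*T).as_rotvec().round(4))
a=list(map(float,sys.argv[1:])); delta(a[:3],a[3])
E
python3 go.py .5326 .0825 .30 146
```

```text
t 1.5 pos [ 0.2217 -0.5306  0.4047] yaw 22.7 zaxis [ 0.e+00 -1.e-04 -1.e+00] F [ 0.17 -0.31 -0.05] q [-1.29  0.38  0.08  1.27 -0.    1.46] w 0.999
shift [ 0.5232 -0.4458  0.1047] turn [ 0.0000e+00  1.0000e-04 -2.1524e+00]
```

View pics/sy.png

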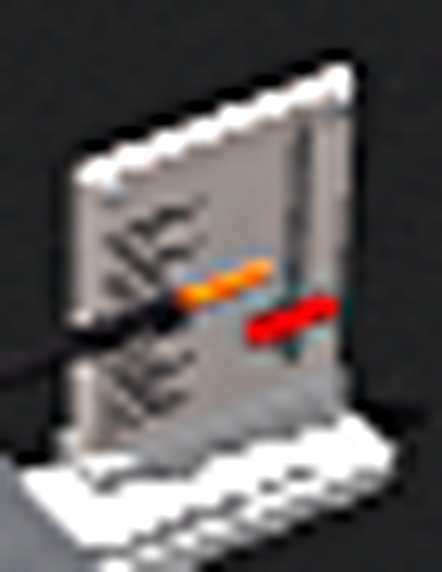

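View pics/tb.png

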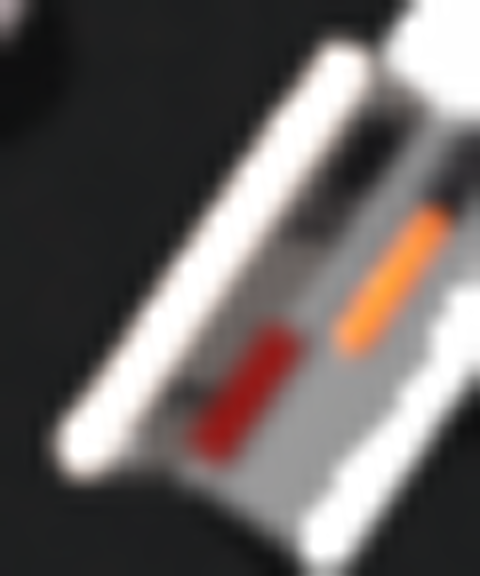

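```bash
python3 -m jog '[[[0.523,-0.446,0.06],[0,0,-2.152],1],[[0.523,-0.446,0.06],[0,0,-2.152],1],[[0.523,-0.446,0.06],[0,0,-2.152],1],[[0.523,-0.446,0.06],[0,0,-2.152],1],[[0.523,-0.446,0.06],[0,0,-2.152],1],[[0.523,-0.446,0.06],[0,0,-2.152],1],[[0.523,-0.446,0.06],[0,0,-2.152],1],[[0.523,-0.446,0.06],[0,0,-2.152],1],[[0.523,-0.446,0.06],[0,0,-2.152],1],[[0.523,-0.446,0.06],[0,0,-2.152],1],[[0.523,-0.446,0.06],[0,0,-2.152],1],[[0.523,-0.446,0.06],[0,0,-2.152],1]]' 40; python3 go.py .5326 .0825 .275 146
```

```text
time_s: 3.0
eef_pos: [0.5335, 0.0863, 0.344]
eef_rot: [0.905, 3.008, 0.001]
ft_force: [0.5, -0.2, 0.2]
gripper_width: -0.002
t 3.0 pos [0.5335 0.0863 0.344 ] yaw 146.5 zaxis [ 5.e-04  8.e-04 -1.e+00] F [ 0.5  -0.23  0.16] q [ 0.04  0.33 -0.14  1.09  0.    0.63] w -0.002
shift [-0.0014 -0.0037  0.069 ] turn [ 0.0009 -0.0001  0.0091]
```

```bash
python3 -m jog '[[[0,0,0.05],[0,0,0],1],[[0,0,0.07],[0,0,0],1],[[0,0,0.07],[0,0,0],1],[[0,0,0.07],[0,0,0],1]]'; python3 - <<'E'
from meas import *
for n in("top","scene"):
    p,d=env.capture(n);cv2.imwrite(f"pics/{n}1.png",p[:,:,::-1].astype(np.uint8))
E
python3 go.py .5326 .0825 .256 146
```

```text
time_s: 3.5
eef_pos: [0.5329, 0.0825, 0.2757]
eef_rot: [0.919, 3.003, 0.001]
ft_force: [0.5, -0.4, 1.3]
gripper_width: -0.001
t 3.6 pos [0.5331 0.0825 0.2762] yaw 146.0 zaxis [ 0.0029  0.     -1.    ] F [0.39 0.02 0.44] q [ 0.04  0.38 -0.26  0.93 -0.    0.63] w -0.0
shift [ 0.0005 -0.0003  0.0202] turn [ 0.0016  0.0024 -0.0005]
```

View pics/scene1.png

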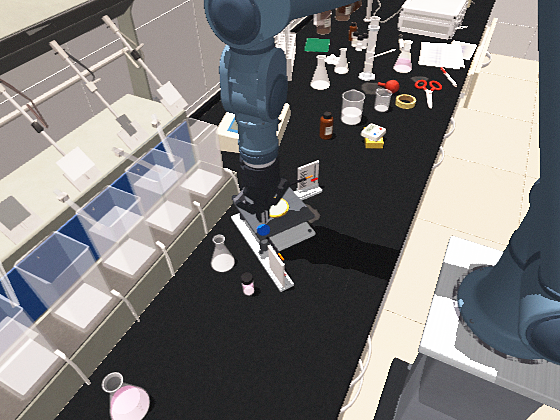

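View pics/top1.png

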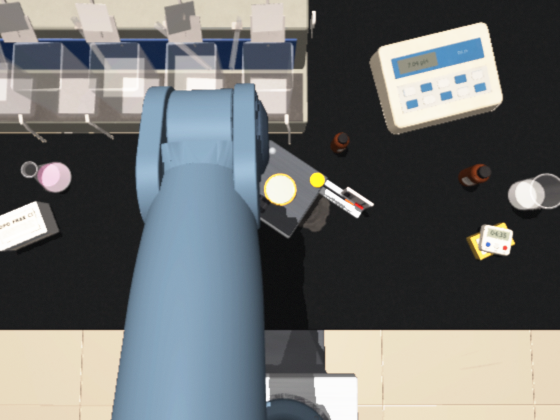

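```bash
python3 -m jog '[[[0,0,0.010],[0,0,0],1],[[0,0,0.021],[0,0,0],1],[[0,0,0.021],[0,0,0],1],[[0,0,0.021],[0,0,0],1]]'; cat > tilt.py <<'E'
from meas import *
# frame
piv=np.array([.6245,.0200]); yaw=.193
def dirs():
    c,s=np.cos(yaw),np.sin(yaw); Rz=np.array([[c,-s],[s,c]])
    return Rz@np.array([-1,1])/2**.5, Rz@np.array([-1,-1])/2**.5
def tilt(n,d,show=True):
    v,u=np.nonzero(np.isfinite(d)&(d>0)); W=w_depth(n,u,v,d[v,u])
    db,dy=dirs(); q=W[:,:2]-piv; a=q@db; b=q@dy
    # plate area excluding mirror & pads
    ok=(a>-.01)&(a<.118)&(b>-.01)&(b<.118)
    ok&=(np.hypot(a-.055,b-.055)>.040)&(np.hypot(a-.11,b)>.02)&(np.hypot(a,b-.11)>.02)&(np.hypot(a,b)>.015)
    ok&=(W[:,2]>.04)&(W[:,2]<.075)
    A=np.c_[a,b,np.ones(len(a))]
    for _ in range(8):
        x=np.linalg.lstsq(A[ok],W[ok,2],rcond=None)[0]; r=W[:,2]-A@x; s=max(np.median(abs(r[ok]))*1.48,.0005); ok&=abs(r)<3*s
    print(n,"slope blue %.4f yellow %.4f z0 %.4f n %d s %.4f"%(-x[0],-x[1],x[2],ok.sum(),s))
if __name__=="__main__":
    for n in("top","scene"):
        p,d=stack(n,2); tilt(n,d); cv2.imwrite(f"pics/{n}_now.png",p[:,:,::-1].astype(np.uint8))
E
python3 tilt.py; python3 go.py .5326 .0825 .251 146
```

```text
time_s: 4.1
eef_pos: [0.5322, 0.0826, 0.2535]
eef_rot: [-0.919, -3.004, 0.0]
ft_force: [0.6, 0.5, 0.5]
gripper_width: -0.001
top slope blue 0.0014 yellow -0.0016 z0 0.0701 n 1502 s 0.0011
scene slope blue -0.0019 yellow 0.0004 z0 0.0705 n 558 s 0.0008
t 4.3 pos [0.5325 0.0826 0.254 ] yaw 146.0 zaxis [ 6.e-04 -1.e-04 -1.e+00] F [-1.19 -0.58 -0.23] q [ 0.04  0.4  -0.29  0.88 -0.    0.63] w -0.002
shift [-0.0001 -0.      0.003 ] turn [ 0.0003  0.0006 -0.0004]meas.py:6: RuntimeWarning: All-NaN slice encountered
  return np.mean(P,0),np.nanmedian(D,0)
```

```bash
python3 -m jog '[[[0,0,0.002],[0,0,0],1],[[0,0,0.004],[0,0,0],1],[[0,0,0.006],[0,0,0],1],[[0,0,0.008],[0,0,0],1],[[0,0,0.010],[0,0,0],1],[[0,0,0.010],[0,0,0],1]]'; python3 tilt.py 2>/dev/null; python3 go.py .5326 .0825 .240 146
```

```text
time_s: 5.05
eef_pos: [0.5321, 0.0827, 0.2436]
eef_rot: [-0.919, -3.004, -0.0]
ft_force: [-2.1, 2.6, 4.7]
gripper_width: -0.003
top slope blue 0.0623 yellow -0.0003 z0 0.0702 n 1504 s 0.0010
scene slope blue 0.0585 yellow -0.0010 z0 0.0704 n 564 s 0.0010
t 5.25 pos [0.5322 0.0827 0.2437] yaw 146.0 zaxis [-3.e-04  3.e-04 -1.e+00] F [-2.28  1.44  3.81] q [ 0.04  0.41 -0.31  0.85  0.    0.63] w -0.006
shift [-0.0005  0.0001  0.0037] turn [ 0.0001 -0.0004 -0.0002]
```

```bash
python3 -m jog '[[[0,0,0.002],[0,0,0],1],[[0,0,0.0035],[0,0,0],1],[[0,0,0.004],[0,0,0],1],[[0,0,0.004],[0,0,0],1]]'; python3 tilt.py 2>/dev/null; python3 - <<'E'
from meas import *
p=cv2.imread("pics/scene_now.png")[:,:,::-1]; crop("scene",p,225,190,90,90,"sb2",8)
E
python3 go.py .5326 .0825 .240 146
```

```text
time_s: 5.75
eef_pos: [0.5321, 0.0827, 0.2396]
eef_rot: [-0.919, -3.004, -0.001]
ft_force: [-2.7, 2.9, 5.3]
gripper_width: 0.0
top slope blue 0.0972 yellow -0.0016 z0 0.0701 n 1499 s 0.0011
scene slope blue 0.0951 yellow 0.0014 z0 0.0708 n 589 s 0.0010
t 5.95 pos [0.5321 0.0827 0.2397] yaw 146.0 zaxis [-3.e-04  4.e-04 -1.e+00] F [-2.54  2.76  6.68] q [ 0.04  0.41 -0.31  0.84  0.    0.63] w -0.0
shift [-0.0005  0.0001 -0.0003] turn [ 0.0002 -0.0005 -0.0002]
```

View pics/sb2.png

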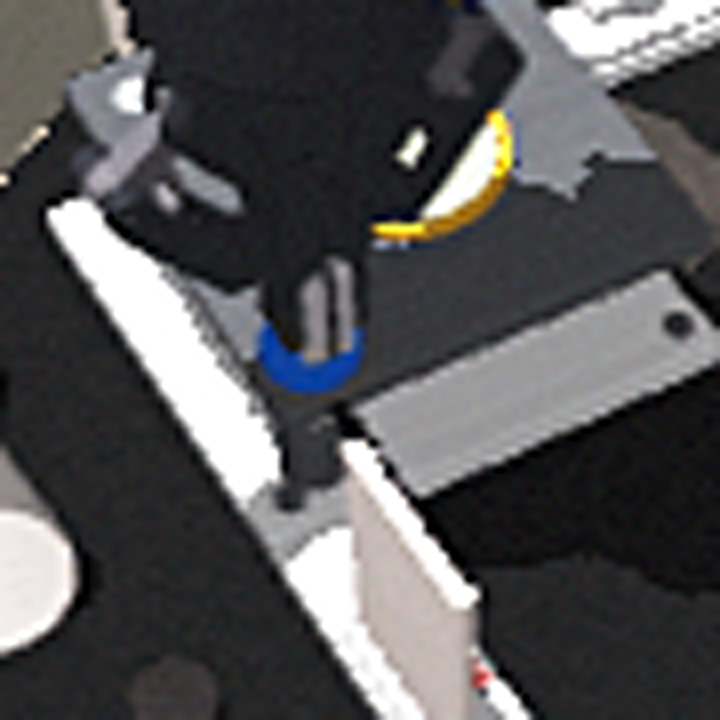

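```bash
python3 - <<'E'
from tilt import *
db,dy=dirs()
def ab(x,y): q=np.array([x,y])-piv; return (q@db*1000).round(1),(q@dy*1000).round(1)
print("yellow red ends (along dy, perp=a):",ab(.5064,-.1675),ab(.5081,-.1705),ab(.5187,-.156), "tipend",ab(.5121,-.1446))
print("blue top red ends",ab(.4468,.150),ab(.4592,.1437),"tip",ab(.4609,.1297),"scene tip",ab(.4585,.1332))
# yellow marks => r_end ; perp offset
for r in(.228,.224): 
  for off in(-.009,-.011,-.013):
    P=piv+db*r+dy*off
    print(r,off,[tuple(np.round(proj("scene",[*P,h]),1)) for h in(.043,.045,.047)],P, proj("top",[*P,.045]))
E
```

```text
yellow red ends (along dy, perp=a): (np.float64(-6.7), np.float64(221.5)) (np.float64(-9.8), np.float64(223.0)) (np.float64(-10.5), np.float64(205.1)) tipend (np.float64(1.3), np.float64(199.3))
blue top red ends (np.float64(220.0), np.float64(-8.6)) (np.float64(206.2), np.float64(-10.3)) tip (np.float64(197.0), np.float64(0.3)) scene tip (np.float64(200.9), np.float64(-1.2))
0.228 -0.009 [(np.float64(286.3), np.float64(276.6)), (np.float64(286.3), np.float64(276.0)), (np.float64(286.3), np.float64(275.5))] [0.44037545 0.15477073] (np.float64(207.14604909010345), np.float64(240.087105619883))
0.228 -0.011 [(np.float64(285.5), np.float64(277.0)), (np.float64(285.5), np.float64(276.4)), (np.float64(285.5), np.float64(275.9))] [0.44149215 0.15642994] (np.float64(206.35752515662273), np.float64(239.54925671574398))
0.228 -0.013 [(np.float64(284.7), np.float64(277.4)), (np.float64(284.7), np.float64(276.8)), (np.float64(284.7), np.float64(276.2))] [0.44260886 0.15808914] (np.float64(205.56916595075734), np.float64(239.01152017162804))
0.224 -0.009 [(np.float64(285.4), np.float64(275.2)), (np.float64(285.4), np.float64(274.7)), (np.float64(285.4), np.float64(274.1))] [0.44369386 0.15253732] (np.float64(208.2384895167048), np.float64(238.49113889945087))
0.224 -0.011 [(np.float64(284.5), np.float64(275.6)), (np.float64(284.5), np.float64(275.1)), (np.float64(284.5), np.float64(274.5))] [0.44481057 0.15419653] (np.float64(207.45011115603626), np.float64(237.95363377185282))
0.224 -0.013 [(np.float64(283.7), np.float64(276.0)), (np.float64(283.7), np.float64(275.5)), (np.float64(283.7), np.float64(274.9))] [0.44592727 0.15585573] (np.float64(206.66189743834389), np.float64(237.41624089548884))
```

```bash
python3 -m jog '[[[0,0,0.0002],[0,0,0],1],[[0,0,0.0002],[0,0,0],1],[[0,0,0.0002],[0,0,0],1],[[0,0,0.0002],[0,0,0],1]]'; python3 tilt.py 2>/dev/null; python3 -m jog '[[[0,0,0],[0,0,0],1],[[0,0,0],[0,0,0],1],[[0,0,0],[0,0,0],1],[[0,0,0],[0,0,0],1],[[0,0,0],[0,0,0],1],[[0,0,0],[0,0,0],1],[[0,0,0],[0,0,0],1],[[0,0,0],[0,0,0],1],[[0,0,0],[0,0,0],1],[[0,0,0],[0,0,0],1],[[0,0,0],[0,0,0],1]]';python3 tilt.py 2>/dev/null
```

```text
time_s: 6.45
eef_pos: [0.5321, 0.0827, 0.2395]
eef_rot: [-0.919, -3.004, -0.001]
ft_force: [-3.4, 2.1, 5.1]
gripper_width: 0.0
top slope blue 0.0981 yellow -0.0019 z0 0.0701 n 1489 s 0.0010
scene slope blue 0.0979 yellow -0.0012 z0 0.0707 n 580 s 0.0009
time_s: 8.02
eef_pos: [0.5321, 0.0827, 0.2395]
eef_rot: [-0.919, -3.004, -0.0]
ft_force: [-2.1, 3.4, 5.3]
gripper_width: 0.0
top slope blue 0.0978 yellow -0.0003 z0 0.0702 n 1493 s 0.0011
scene slope blue 0.0943 yellow 0.0001 z0 0.0705 n 581 s 0.0009
```

```bash
python3 - <<'E' 2>/dev/null
from tilt import *
db,dy=dirs()
for n,c,b in(("scene","yellow",(306,168,18,20)),("top","yellow",(348,196,20,18))):
    p,d=stack(n,1)
    u0,v0,w,h=b
    print(n)
    for v in range(v0,v0+h):
        row=[]
        for u in range(u0,u0+w):
            W=w_depth(n,u,v,d[v,u]); q=W[:2]-piv; r,g,bb=p[v,u]
            t='R' if r>120 and g<.5*r else ('O' if r>150 and g<.75*r else ('W' if r>130 else '.'))
            row.append("%s%3.0f/%3.0f/%2.0f"%(t,q@dy*1000,q@db*1000,W[2]*1000))
        print(v,' '.join(row))
E
```

```text
scene
168 W190/-14/84 W192/-12/84 W197/-15/81 W199/-14/80 W201/-12/80 W205/-13/79 W209/-15/75 W213/-15/74 .215/-14/74 .220/-16/70 W220/-12/73 W223/-12/71 W228/-14/68 .278/-79/ 2 .280/-78/ 1 .283/-76/ 2 .286/-75/ 1 .288/-73/ 1
169 W189/-12/82 W193/-13/80 W197/-14/77 W198/-12/79 W203/-14/75 W204/-12/76 W208/-12/74 W211/-12/73 .215/-14/70 .217/-12/70 W222/-14/67 W224/-12/67 W226/-12/67 .276/-76/ 0 .278/-74/ 1 .281/-73/ 1 .283/-72/ 0 .286/-70/ 1
170 W189/-11/80 .193/-13/77 W196/-14/75 W200/-14/73 W201/-12/74 W206/-13/71 W207/-10/73 W211/-12/70 .213/-11/69 .218/-13/66 W220/-12/66 W226/-15/62 .229/-14/61 .273/-72/ 1 .276/-71/ 1 .277/-68/ 2 .282/-69/-1 .283/-66/ 1
171 .189/-12/75 W194/-14/72 W197/-14/71 W199/-12/72 W204/-15/67 W206/-13/68 W210/-15/65 W212/-13/65 .215/-13/64 .217/-12/64 W223/-15/59 W224/-12/61 .228/-14/58 .271/-69/ 0 .273/-66/ 1 .276/-65/ 1 .280/-67/-2 .281/-64/-0
172 W189/-11/73 W195/-16/67 W198/-15/67 W198/-11/69 W204/-15/63 W207/-14/63 W209/-14/63 W212/-14/61 .214/-12/62 .220/-15/57 W223/-15/56 W225/-14/56 .227/-12/56 .268/-64/ 1 .272/-65/-1 .275/-64/-1 .276/-60/ 1 .278/-
[... 7001 characters left out ...]
9/  5/10 W211/  4/11 W213/  3/12 W214/  1/11 W216/ -0/10 W218/ -1/11 W220/ -3/ 9 W222/ -4/10 W224/ -5/10 W226/ -7/ 9 W228/ -8/ 8 .230/-10/ 1 .233/-12/-1 .234/-13/-2 .236/-14/-1 .238/-16/-1 .240/-17/-1 .242/-18/-3
212 W207/  9/ 8 W209/  7/ 8 W210/  7/12 W212/  6/13 W214/  4/11 W216/  2/ 6 W217/  2/13 W220/  0/ 9 W221/ -0/12 W223/ -1/14 W225/ -3/ 9 W226/ -4/12 W229/ -6/10 .232/ -9/ 0 .234/-10/ 1 .235/-11/-0 .237/-12/-1 .239/-14/-2 .240/-14/ 3 .243/-16/-1
213 .209/  9/ 1 .211/  8/-0 W212/  8/10 W214/  7/ 7 W215/  6/11 W217/  5/11 W219/  3/ 9 W221/  2/ 9 W222/  1/11 W224/ -0/ 9 W226/ -2/ 8 W228/ -3/10 W231/ -6/-1 .233/ -7/ 1 .235/ -8/-0 .237/ -9/-0 .238/-10/ 0 .240/-11/ 2 .243/-13/-3 .244/-14/-1
```

```bash
python3 - <<'E' 2>/dev/null
from tilt import *
db,dy=dirs()
def sil(n,c,a0,a1,r0,r1,z0,z1):
    D,S=(dy,db) if c=="yellow" else (db,dy)
    pts=[proj(n,[*(piv+D*r+S*a),z]) for r in(r0,r1) for a in(a0,a1) for z in(z0,z1)]
    h=cv2.convexHull(np.array(pts,np.float32)); m=cv2.moments(h); return abs(m["m00"]),m["m10"]/m["m00"],m["m01"]/m["m00"]
for n,c,b in(("scene","yellow",(305,173,18,14)),("top","yellow",(350,198,18,15)),("top","blue",(204,226,14,16))):
    p=cv2.imread(f"pics/{n}0.png")[:,:,::-1].astype(float); u0,v0,w,h=b; q=p[v0:v0+h,u0:u0+w]
    red=np.clip(q[...,0]-q[...,1],0,None)*(q[...,1]<.5*q[...,0]); 
    full=np.percentile(red[red>0],85); al=np.clip(red/full,0,1)
    if n=="scene":al[:5][:, :8]=0  # tip
    V,U=np.mgrid[v0:v0+h,u0:u0+w]
    print(n,c,"area %.1f cen %.2f %.2f full %.0f"%(al.sum(),(al*U).sum()/al.sum(),(al*V).sum()/al.sum(),full))
    print((al*9).round().astype(int))
    for fr in(-.012,-.010,-.008,-.006):
        for zc in(.039,.041) if c=="yellow" else (.0435,.0455): print(fr,zc,np.round(sil(n,c,-.0145,fr,.204,.224,zc-.002,zc+.002),2))
# tip anchor
for n in("scene","top"):
    for c,D in(("yellow",dy),("blue",db)): print(n,c,"tip proj",np.round(proj(n,[*(piv+D*.2),.065]),1))
E
```

```text
scene yellow area 11.9 cen 313.44 179.07 full 255
[[0 0 0 0 0 0 0 0 0 0 0 0 0 0 0 0 0 0]
 [0 0 0 0 0 0 0 0 0 0 0 0 0 0 0 0 0 0]
 [0 0 0 0 0 0 0 0 0 0 0 0 0 0 0 0 0 0]
 [0 0 0 0 0 0 0 0 0 0 0 0 0 0 0 0 0 0]
 [0 0 0 0 0 0 0 0 0 0 0 0 0 0 0 0 0 0]
 [1 3 0 0 0 0 0 0 0 2 8 9 9 0 0 0 0 0]
 [0 0 0 0 0 0 3 5 9 9 9 4 0 0 0 0 0 0]
 [0 0 0 0 0 0 9 9 7 5 0 0 0 0 0 0 0 0]
 [0 0 0 0 0 0 3 2 0 0 0 0 0 0 0 0 0 0]
 [0 0 0 0 0 0 0 0 0 0 0 0 0 0 0 0 0 0]
 [0 0 0 0 0 0 0 0 0 0 0 0 0 0 0 0 0 0]
 [0 0 0 0 0 0 0 0 0 0 0 0 0 0 0 0 0 0]
 [0 0 0 0 0 0 0 0 0 0 0 0 0 0 0 0 0 0]
 [0 0 0 0 0 0 0 0 0 0 0 0 0 0 0 0 0 0]]
-0.012 0.039 [ 12.34 313.24 178.32]
-0.012 0.041 [ 12.38 313.28 177.75]
-0.01 0.039 [ 16.56 313.45 178.54]
-0.01 0.041 [ 16.6  313.48 177.96]
-0.008 0.039 [ 20.8  313.66 178.75]
-0.008 0.041 [ 20.84 313.69 178.18]
-0.006 0.039 [ 25.05 313.86 178.96]
-0.006 0.041 [ 25.1  313.89 178.39]
top yellow area 21.4 cen 358.66 205.62 full 189
[[0 0 0 0 0 0 0 0 0 0 0 0 0 0 0 0 0 0]
 [0 0 0 0 0 0 0 0 0 0 0 0 0 0 0 0 0 0]
 [0 0 0 0 0 0 0 0 0 0 0 0 0 0 0 0 0 0]
 [0 0 0 0 0 0 0 0 0 0 0 0 0 0 0 0 0 0]
 [0 0 0 0 0 0
[... 975 characters left out ...]
 0 0 5 8 9 6 0 0 0 0]
 [0 0 0 0 0 0 7 9 7 0 0 0 0 0]
 [0 0 0 0 0 7 9 8 0 0 0 0 0 0]
 [0 0 0 0 5 9 9 6 0 0 0 0 0 0]
 [0 0 0 0 6 9 7 0 0 0 0 0 0 0]
 [0 0 0 0 0 6 0 0 0 0 0 0 0 0]
 [0 0 0 0 0 0 0 0 0 0 0 0 0 0]
 [0 0 0 0 0 0 0 0 0 0 0 0 0 0]
 [0 0 0 0 0 0 0 0 0 0 0 0 0 0]]
-0.012 0.0435 [ 13.95 209.39 233.39]
-0.012 0.0455 [ 14.02 209.25 233.37]
-0.01 0.0435 [ 23.23 209.78 233.66]
-0.01 0.0455 [ 23.34 209.64 233.64]
-0.008 0.0435 [ 32.5  210.17 233.92]
-0.008 0.0455 [ 32.65 210.03 233.91]
-0.006 0.0435 [ 41.78 210.56 234.19]
-0.006 0.0455 [ 41.98 210.43 234.18]
scene yellow tip proj [311.9 175.4]
scene blue tip proj [283.3 259.3]
top yellow tip proj [352.6 204.8]
top blue tip proj [217.1 231.2]
```

```bash
python3 -m jog '[[[0,0,0.0005],[0,0,0],1],[[0,0,0.0010],[0,0,0],1],[[0,0,0.0011],[0,0,0],1],[[0,0,0.0011],[0,0,0],1]]'; python3 - <<'E' 2>/dev/null
from tilt import *
for n in("top","scene"):
    p,d=stack(n,4);tilt(n,d)
E
```

```text
time_s: 8.82
eef_pos: [0.5321, 0.0828, 0.2385]
eef_rot: [-0.919, -3.004, -0.001]
ft_force: [-2.4, 2.8, 6.4]
gripper_width: 0.001
top slope blue 0.1085 yellow -0.0016 z0 0.0701 n 1497 s 0.0008
scene slope blue 0.1076 yellow -0.0005 z0 0.0709 n 587 s 0.0008
```

```bash
python3 -m jog '[[[0,0,0],[0,0,0],1],[[0,0,0],[0,0,0],1],[[0,0,0],[0,0,0],1],[[0,0,0],[0,0,0],1],[[0,0,0],[0,0,0],1],[[0,0,0],[0,0,0],1],[[0,0,0],[0,0,0],1],[[0,0,0],[0,0,0],1],[[0,0,0],[0,0,0],1],[[0,0,0],[0,0,0],1],[[0,0,0],[0,0,0],1],[[0,0,0],[0,0,0],1]]';python3 tilt.py 2>/dev/null; python3 -m jog '[[[0,0,-0.006],[0,0,0],1],[[0,0,-0.014],[0,0,0],1],[[0,0,-0.04],[0,0,0],1],[[0,0,-0.06],[0,0,0],1],[[0,0,-0.06],[0,0,0],1]]';python3 tilt.py 2>/dev/null; python3 go.py .562 -.069 .276 55.8
```

```text
time_s: 10.72
eef_pos: [0.5321, 0.0828, 0.2384]
eef_rot: [-0.919, -3.004, -0.001]
ft_force: [-3.4, 3.0, 6.4]
gripper_width: -0.002
top slope blue 0.1073 yellow -0.0012 z0 0.0701 n 1492 s 0.0011
scene slope blue 0.1076 yellow -0.0002 z0 0.0709 n 583 s 0.0010
time_s: 11.55
eef_pos: [0.5336, 0.0823, 0.3001]
eef_rot: [0.918, 3.0, 0.001]
ft_force: [-0.3, -0.2, -0.2]
gripper_width: -0.003
top slope blue 0.0002 yellow -0.0016 z0 0.0701 n 1622 s 0.0011
scene slope blue 0.0007 yellow 0.0001 z0 0.0707 n 873 s 0.0009
t 11.75 pos [0.5319 0.0824 0.2973] yaw 146.0 zaxis [-1.7e-03 -5.0e-04 -1.0e+00] F [ 0.25 -0.52 -0.61] q [ 0.04  0.36 -0.23  0.98 -0.    0.63] w 0.001
shift [-0.1097 -0.1086  0.0213] turn [-2.0000e-03  2.0000e-04  1.5737e+00]
```

```bash
python3 -m jog '[[[-0.11,-0.109,0],[0,0,1.574],1],[[-0.11,-0.109,0],[0,0,1.574],1],[[-0.11,-0.109,0],[0,0,1.574],1],[[-0.11,-0.109,0],[0,0,1.574],1],[[-0.11,-0.109,0],[0,0,1.574],1],[[-0.11,-0.109,0],[0,0,1.574],1],[[-0.11,-0.109,0],[0,0,1.574],1],[[-0.11,-0.109,0],[0,0,1.574],1],[[-0.11,-0.109,0],[0,0,1.574],1],[[-0.11,-0.109,0],[0,0,1.574],1],[[-0.11,-0.109,0],[0,0,1.574],1]]';python3 tilt.py 2>/dev/null; python3 go.py .562 -.069 .254 55.8
```

```text
time_s: 13.12
eef_pos: [0.5623, -0.0693, 0.2978]
eef_rot: [-2.775, -1.471, 0.001]
ft_force: [-0.5, -0.7, -0.5]
gripper_width: 0.005
top slope blue 0.0009 yellow -0.0008 z0 0.0702 n 2052 s 0.0010
scene slope blue -0.0011 yellow -0.0004 z0 0.0705 n 1164 s 0.0008
t 13.325 pos [ 0.5625 -0.0693  0.2983] yaw 55.8 zaxis [-1.e-04 -1.e-04 -1.e+00] F [-0.21 -0.69 -0.9 ] q [-0.23  0.41 -0.15  1.01 -0.    1.93] w 0.004
shift [-0.     -0.0006  0.0443] turn [-0.0001  0.0001  0.0003]
```

View pics/scene_now.png

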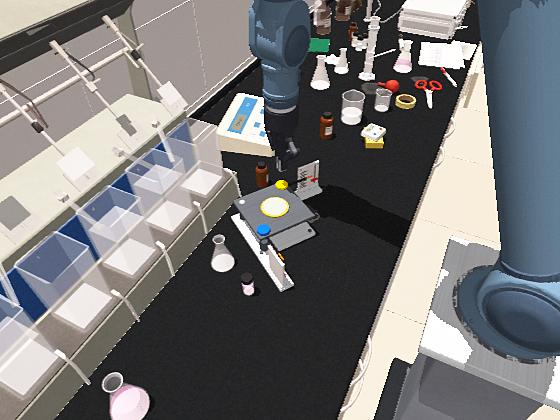

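View pics/top_now.png

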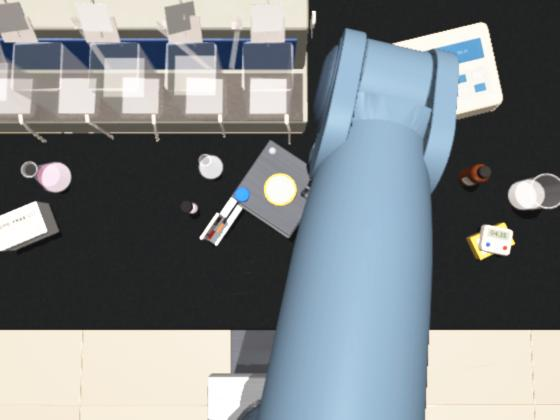

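```bash
python3 -m jog '[[[0,-0.0005,0.03],[0,0,0],1],[[0,-0.0005,0.043],[0,0,0],1],[[0,-0.0005,0.0445],[0,0,0],1],[[0,-0.0005,0.0445],[0,0,0],1]]'; python3 -m jog '[[[0,0,0.003],[0,0,0],1],[[0,0,0.005],[0,0,0],1],[[0,0,0.007],[0,0,0],1],[[0,0,0.009],[0,0,0],1],[[0,0,0.011],[0,0,0],1],[[0,0,0.013],[0,0,0],1],[[0,0,0.015],[0,0,0],1],[[0,0,0.015],[0,0,0],1]]'; python3 tilt.py 2>/dev/null; python3 go.py .562 -.069 .237 55.8;python3 - <<'E'
from meas import *
p=cv2.imread("pics/scene_now.png")[:,:,::-1]; crop("scene",p,245,140,85,90,"sy2",8)
E
```

```text
time_s: 13.82
eef_pos: [0.5624, -0.0691, 0.2544]
eef_rot: [2.776, 1.47, 0.001]
ft_force: [-0.5, -0.0, -0.0]
gripper_width: 0.001
time_s: 14.82
eef_pos: [0.5622, -0.0694, 0.2391]
eef_rot: [2.776, 1.469, -0.0]
ft_force: [-1.1, -3.2, 6.3]
gripper_width: -0.001
top slope blue -0.0009 yellow 0.1007 z0 0.0700 n 1913 s 0.0010
scene slope blue -0.0013 yellow 0.0992 z0 0.0705 n 1110 s 0.0009
t 15.025 pos [ 0.5623 -0.0694  0.2393] yaw 55.8 zaxis [ 6.0e-04 -1.3e-03 -1.0e+00] F [-0.73 -2.5   7.07] q [-0.23  0.46 -0.24  0.87 -0.    1.93] w 0.001
shift [ 0.0002 -0.0004  0.0023] turn [ 0.0012  0.0008 -0.0005]
```

View pics/sy2.png

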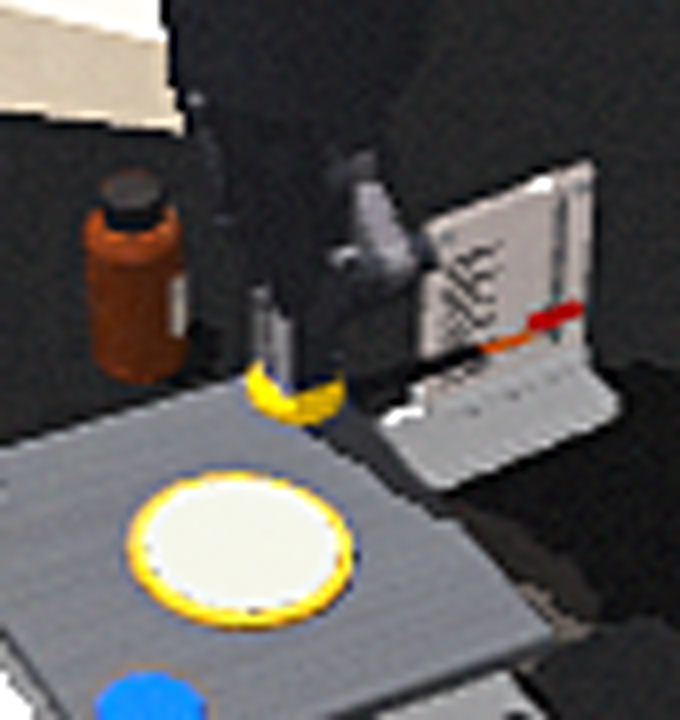

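```bash
python3 - <<'E' 2>/dev/null
from tilt import *
db,dy=dirs()
p,d=stack("scene",4)
u0,v0,w,h=300,170,22,18
q=p[v0:v0+h,u0:u0+w]; V,U=np.mgrid[v0:v0+h,u0:u0+w]
R_,G,B=q[...,0],q[...,1],q[...,2]
hue=cv2.cvtColor(q.astype(np.uint8),cv2.COLOR_RGB2HSV)
for r in range(6,16): print(v0+r,' '.join("%3d,%3d,%3d"%tuple(q[r,c]) for c in range(3,20)))
v,u=np.nonzero(np.ones_like(R_)); 
def pr(r,a,z): return np.round(proj("scene",[*(piv+dy*r+db*a),z]),2)
print("tip end now",pr(.2,0,.045),"r.18",pr(.18,0,.047))
print("bar top front edge r204,224 for top .041:",pr(.204,-.008,.041),pr(.224,-.008,.041)," back",pr(.204,-.0125,.041),pr(.224,-.0125,.041)," bottom front .037",pr(.204,-.008,.037),pr(.224,-.008,.037))
print("face top corners",pr(.17,-.0145,.092),pr(.232,-.0145,.092))
# red depth stats
red=(R_>120)&(G<.3*R_)
vv,uu=np.nonzero(red)
for a,b in zip(uu,vv):
    W=w_depth("scene",a+u0,b+v0,d[b+v0,a+u0]); t=W[:2]-piv; print(a+u0,b+v0,q[b,a].astype(int),"r%.1f a%.1f z%.1f"%(t@dy*1e3,t@db*1e3,W[2]*1e3))
E
```

```text
176  73, 70, 68 110,103,102 181,167,164 171,161,158 166,157,154 164,154,150 166,155,150 165,154,152 165,156,152 167,157,151 149,140,139  64, 68, 73 125,123,123 175,174,170 158,156,153  75, 73, 73  30, 31, 30
177 161,149,146  83, 78, 78 108,101, 98  98, 92, 90 169,157,151 167,154,153 164,153,149 163,153,152 161,157,153 168,165,160 145,149,145  79, 96, 99 140,133,130 162,100, 97 146,121,120  62, 69, 72  31, 32, 34
178 110,104,101 181,170,165 177,166,158 169,162,155 164,157,152 165,156,152 165,155,153 161,158,155 161,167,166 145,154,150 100, 67, 65 137, 45, 43 157,  0,  0 255,  0,  0 255,  2,  0  31, 50, 51  27, 32, 33
179  85, 80, 83 143,135,132 148,139,135 100, 92, 91 168,157,155 167,159,155 163,159,156 159,142,141 169, 56, 53 192,  0,  0 158,  0,  0 162,  0,  0 160,  0,  0 157, 25, 24 155, 76, 74  34, 47, 49  31, 33, 35
180 155,148,145  61, 58, 60  82, 75, 77 130,122,122 168,160,157 164,158,157 161,161,163 154,137,139 155,  0,  0 175,  0,  0 177,  0,  0 174, 27, 25 160,115,113 170,183,178 151,156,153  32, 38, 38  32, 32, 35
181 111,105,106 176,168,164 176,168,165 170,167,168 164,164,
[... 1072 characters left out ...]
311.17 180.13] [317.53 177.61]  back [310.26 179.17] [316.6  176.66]  bottom front .037 [311.12 181.27] [317.46 178.75]
face top corners [299.22 167.94] [319.7  160.15]
315 178 [157   0   0] r217.0 a-9.5 z41.6
316 178 [255   0   0] r219.7 a-8.9 z40.8
317 178 [255   2   0] r220.7 a-5.7 z42.8
312 179 [192   0   0] r207.2 a-9.1 z42.7
313 179 [158   0   0] r209.3 a-7.5 z42.9
314 179 [162   0   0] r213.1 a-8.3 z40.7
315 179 [160   0   0] r215.5 a-7.1 z40.5
316 179 [157  25  24] r217.9 a-6.0 z40.3
311 180 [155   0   0] r203.5 a-8.2 z41.5
312 180 [175   0   0] r205.8 a-6.8 z41.6
313 180 [177   0   0] r207.9 a-5.3 z41.7
314 180 [174  27  25] r211.5 a-5.8 z39.8
309 182 [201  58   0] r190.3 a2.4 z48.4
```

```bash
python3 -m jog '[[[0,0,0.0015],[0,0,0],1],[[0,0,0.0028],[0,0,0],1],[[0,0,0.0032],[0,0,0],1],[[0,0,0.0032],[0,0,0],1]]';  python3 - <<'E' 2>/dev/null
from tilt import *
for n in("top","scene"):
    p,d=stack(n,4);tilt(n,d)
crop("scene",p,290,155,40,40,"sy3",14)
E
```

```text
time_s: 15.72
eef_pos: [0.5623, -0.0694, 0.2363]
eef_rot: [2.775, 1.469, 0.0]
ft_force: [-1.9, -3.2, 6.3]
gripper_width: 0.002
top slope blue 0.0005 yellow 0.1246 z0 0.0701 n 1920 s 0.0008
scene slope blue -0.0017 yellow 0.1263 z0 0.0706 n 1092 s 0.0006
```

View pics/sy3.png

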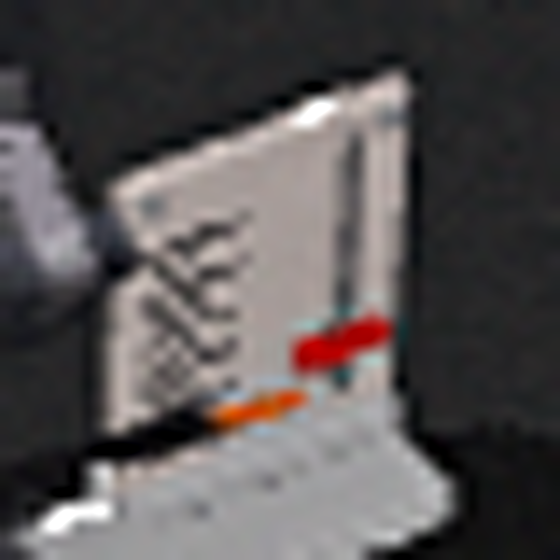

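```bash
python3 -m jog '[[[0,0,0.0005],[0,0,0],1],[[0,0,0.0005],[0,0,0],1],[[0,0,0.0005],[0,0,0],1]]';  python3 - <<'E' 2>/dev/null
from tilt import *
for n in("top","scene"):
    p,d=stack(n,4);tilt(n,d)
db,dy=dirs()
print(proj("scene",[*(piv+dy*.2),.039]))
for v in range(179,187): print(v,' '.join("%3d,%3d,%3d"%tuple(p[v,u]) for u in range(305,315)))
E
```

```text
time_s: 16.5
eef_pos: [0.5623, -0.0694, 0.2358]
eef_rot: [2.775, 1.469, 0.0]
ft_force: [-1.2, -2.4, 7.3]
gripper_width: -0.003
top slope blue 0.0007 yellow 0.1291 z0 0.0701 n 1917 s 0.0008
scene slope blue -0.0008 yellow 0.1296 z0 0.0705 n 1086 s 0.0006
(np.float64(311.50231199574944), np.float64(182.93934954371534))
179 153,142,140  99, 91, 93 170,162,158 168,159,156 163,157,155 161,144,141 171, 58, 54 190,  1,  0 159,  1,  1 160,  0,  0
180  80, 75, 76 131,123,120 168,158,156 164,154,152 164,158,155 159,136,134 158,  0,  0 176,  0,  0 178,  0,  0 172, 27, 25
181 176,164,160 172,162,160 168,158,156 165,156,154 164,160,157 154,138,136 140, 66, 64 146, 71, 70 105, 70, 69  56, 72, 74
182 153,144,140  97, 95, 96 171,163,163 166,164,165 162,164,167 164,169,172 166,169,170 168,169,168 138,139,137  70, 73, 75
183 105,103,109 171,171,175 158,159,162 135,117,108 167,100, 54 196, 81,  3 192, 91, 54 161,159,159 162,154,149 162,153,150
184 136, 97, 77 187,102, 54 204, 60,  0 201, 58,  0 192, 69,  0 161, 99, 55 146,109, 87 159,156,156 160,158,158 158,161,159
185 131, 49,  0 186, 93, 31 157,106, 77 146,134,132 159,159,165 159,162,165 158,160,163 161,164,167 173,172,175 170,168,169
186 104,103,106 169,163,164 160,159,159 158,159,162 159,160,162 163,164,168 170,171,175 157,157,156 157,156,159 152,151,155
```

```bash
python3 -m jog '[[[0,0,0],[0,0,0],1],[[0,0,0],[0,0,0],1],[[0,0,0],[0,0,0],1],[[0,0,0],[0,0,0],1],[[0,0,0],[0,0,0],1],[[0,0,0],[0,0,0],1],[[0,0,0],[0,0,0],1],[[0,0,0],[0,0,0],1],[[0,0,0],[0,0,0],1],[[0,0,0],[0,0,0],1],[[0,0,0],[0,0,0],1],[[0,0,0],[0,0,0],1]]';python3 tilt.py 2>/dev/null; python3 -m jog '[[[0,0,-0.006],[0,0,0],1],[[0,0,-0.014],[0,0,0],1],[[0,0,-0.04],[0,0,0],1],[[0,0,-0.08],[0,0,0],1],[[0,0,-0.1],[0,0,0],1],[[0,0,-0.1],[0,0,0],1],[[0,0,-0.1],[0,0,0],1]]';python3 tilt.py 2>/dev/null
```

```text
time_s: 18.4
eef_pos: [0.5623, -0.0694, 0.2358]
eef_rot: [2.775, 1.469, 0.0]
ft_force: [-1.5, -2.4, 6.9]
gripper_width: -0.004
top slope blue 0.0002 yellow 0.1287 z0 0.0701 n 1920 s 0.0011
scene slope blue -0.0003 yellow 0.1307 z0 0.0707 n 1097 s 0.0009
time_s: 19.48
eef_pos: [0.5616, -0.0687, 0.3338]
eef_rot: [-2.775, -1.469, 0.002]
ft_force: [0.3, 0.9, -0.3]
gripper_width: -0.0
top slope blue -0.0006 yellow -0.0003 z0 0.0701 n 2100 s 0.0010
scene slope blue -0.0001 yellow -0.0012 z0 0.0706 n 1173 s 0.0009
```

View pics/scene_now.png

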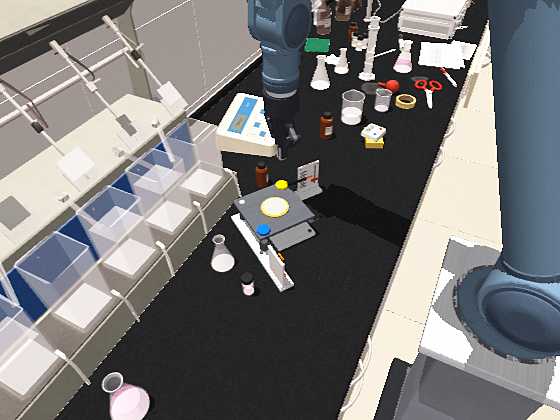

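```bash
python3 -c "
from rig import env
print(env.hand_in(), env.get_state()['time_s'])"
```

```text
the job is handed in; nothing more can be done
the job is handed in; nothing more can be done
```

I pressed the blue pad and then the yellow pad to their marks with the closed fingertips. Each was held at the mark for a little over 2 s and released, and the job was handed in at about 20 s with the arm clear above the mount.

| Corner | Tilt while held (rad) | Tip drop | Tip height | Estimated mark height |
|---|---|---|---|---|
| Blue | about 0.1075 | 21.5 mm | 43.5 mm | 43.5 mm |
| Yellow | about 0.129 | 25.8 mm | 39.2 mm | 39.0 mm |

- **Last checks:** after release, the plate tilt read 0 within 0.0015 rad on both axes, in both cameras. In the last scene picture the bottle, flask and vial stood where they did at the start. The force on the tool while pressing stayed around 7 N.
- **Correction while on the blue pad:** I first took the depth on the red bar as its middle and held about 2 mm high (tilt about 0.097) for roughly 2.5 s. That depth was the bar's top face, so I pressed on to the corrected height and held there.
- **Less certain for blue:** during the press its tip was hidden from both cameras. Its hold rests on the measured plate tilt and on the bar-shape correction, which I later confirmed on the yellow scale.
- **Yellow picture check:** the pointer tip in the picture agreed with the mark to about 0.4 pixel, roughly 1 mm.

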